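Lift a flanged cartridge out of its carrier with caliper tweezers

TASK

Fold the carrier's bail handle over to its far side until it lies down in its two catches, out of the way. Then take the sprung tweezers from their rest, bring the tips in on either side of the orange-topped cartridge's barrel underneath its flange, squeeze the tweezers until the tip gap is at the green mark on their cross scale (about 20 mm), and only then lift the cartridge clear of the carrier, hanging upright by its flange. Finish while still holding it up there with the tweezers, the gap kept steady at the mark; do not touch the cartridge with the gripper, and leave the white-topped cartridges and the amber jar where they are.

Things in the scene. Friction and masses are not known exactly. Their poses are not given: they have to be found in the camera images.
- rack: Blue two-tier carrier, fixed, 140 mm deep (x), 194 wide (y). Origin: centre of underside; +x: its far side. Six 18.5 mm holes at x = -32 (front row), +32 mm, y = -60, 0, 60 mm. Top plate's face at z = 55 mm; ears at both ends (x within 14 mm of 0) reach z = 76. Front holes: the orange-topped cartridge and two white ones in any order; one white one at the back, y = 60.
- bail (a joint): Angle (rad) of the carrier's steel bail handle; pivots along the carrier's y at x = 0, z = 66 mm, outside the ends. 0 = folded flat to the far side (+x), lying in its two black catches; 1.57 upright; it starts leaning to the robot, 1.75 to 2.15. Pivot friction (about 1 N at the bar) holds it wherever left: push it all the way down.
- bail_bar (a point): Middle of the bail's crossbar, on its centre line. The bar is 78 mm from the pivots and 204 mm long, 7 mm thick, with a black 11 mm thick sleeve over the middle 90 mm. Folded, this point is at x = 78, y = 0, z = 66 mm in the carrier's frame; the catches are 70 mm to either side of it.
- cartridge: Orange-topped cartridge: upright plastic tube, about 25 g, loose in its hole. Origin: lower end of its 5 mm thick nozzle; z up its axis. Nozzle z = 0 to 12 mm, barrel 16 mm in diameter up to 80.5, flange 30 mm in diameter z = 80.5 to 84. Standing, its origin is 12 mm above the bench, so 37.5 mm of free barrel show between the top plate and the flange.
- tweezers: Steel sprung tweezers, 200 mm long, 80 g, balanced at the grip zone, lying on a rest, squeezed sideways. Origin: underside, middle of the ribbed grip zone (x = -16 to 16 mm); x to the tips, y to the left blade. Grip zone: blades 12 mm high (z = 0 to 12), 40.5 mm over the outer faces open, 28 mm at the mark, parallel in between (32 mm: firmest). Bow at x = -95, tips end at x = 92 mm.
- blade_left (a joint): Turn (rad) of the left blade from open; the right one mirrors it. 0 = open, tip gap 43 mm; 0.065 = gap 20.5 mm, the middle of the green band; 0.12 = nearly closed. Squeezing 1 mm (both faces together) at mid grip zone closes the gap 1.8 mm. The spring pushes on each finger there with 6 N open, 9 N at the mark, 12 N nearly closed.
- tip_left (a point): Point on the inner face of the left (+y) tip, mid height of the tip bar, at x = 78, z = 6 mm in the tweezers' frame (14 mm behind the tip's end). The last 26 mm of each tip is a bar 5 mm high, 4 mm thick, on whose top a flange can rest. The distance tip_left to tip_right is the tip gap.
- tip_right (a point): The same point on the right (-y) tip.
- scale (a point): Middle of the green band of the white cross scale, fixed to the right blade at x = 45 mm. The scale runs sideways through the left blade; this blade stands in the middle of the 7 mm wide green band when the tip gap is 20.5 mm, and inside the band for about 18 to 23 mm.
- rest: Teal plastic rest, fixed, 140 by 85 mm. Origin: centre of underside, +x roughly towards the tips of the tweezers. Its two cross supports, x = -58 and 50 mm, each 14 mm wide, carry the blades 30 mm above the bench; between them 25 mm are free under the blades. Lips at the supports' ends (y = -37, 37 mm) reach z = 36 mm.
- plain_a: White-topped cartridge, same size as the orange-topped one, in a front hole: leave alone.
- plain_b: White-topped cartridge, same size, in a front hole: leave alone.
- plain_c: White-topped cartridge, same size, in a back-row hole: leave alone.
- jar: Amber glass jar with a blue cap, 60 mm in diameter, 75 mm high, on the bench: leave alone. Origin: centre of its underside.
Things that resemble listed ones, but are neither listed nor needed, are in the scene too. What is meant by the tweezers is not purple, and is the smaller of those in its own colour.

How it is judged:
By the outcome, as a careful person would: the job done as asked, in the order asked, and still so for the second after the job is handed in, while the arm keeps its last pose, push and grip.
It also fails if it takes over 72 s, if anything falls off the work surface, if the arm or the gripper's body presses on something with over 40 N, if the wrist force passes 120 N, or if a joint passes its speed limit or range.

ROBOT

A 6-joint arm with a two-finger parallel gripper is mounted at the origin on the work surface. World frame = base frame: x ahead of the robot, y to its left, z up, the work surface at z = 0. Lengths are in mm, angles in rad, forces in N, time in s.
With the tool pointing down it reaches from about 275 to 750 mm from the base axis. Payload 10.2 kg.
Tool frame: the origin (TCP) lies between the finger pads; the fingertips stand 22 mm ahead of it and the grasp point (between the pads) lies 3 mm ahead of it (ctrl.nose_length is the distance from the TCP to the fingertips, in mm); y points along the fingers, z is the direction in which the jaws open and shut, and the axes are right-handed (so a half turn about y gives the same grasp; the last joint's range is limited). The gripper opens to 85 mm and grips with 20 to 120 N. Pads are 22 mm wide; open, the fingers measure 114 mm over their backs; the gripper's body (76 mm by 85 mm) begins 54 mm behind the grasp point. The pads swing forward as they close: fully open they stand 13 mm farther back than shut.
Start: joints at [1.062, 0.313, 1.498, -0, 1.331, -0.223], TCP at [148.023, 503.707, 253.294] pointing down, gripper open.
Joint ranges: [-2.94, 2.94], [-0.97, 2.17], [0.19, 2.56], [-1.23, 4.37], [0.02, 3.11], [-2.88, 2.88]. Speed limits (rad/s): [2.39, 2.39, 3.01, 3.14, 3.14, 3.14].

INTERFACE

Orientations are given as a unit quaternion [w, x, y, z].
In Python, from rig import ctrl, eyes, models gives the robot as it stands.
- The arm moves only by the shell command python3 -m crank 'ROWS' [FORCE]. ROWS is JSON, a list of rows, each an object with "dp": the shift along the tool's x, y, z in mm, a list of three; "roll": the turn about the tool's y in rad; "gripper": the closure in counts, from 0 (fully open) to 255 (shut). A call has 1 to 10 rows; each row is the pose to reach, as a shift and turn from the pose commanded when the call began, along the tool's axes at that moment; what a row does not reach only later rows make up. A row lasts 1/12 s, in which the tool goes at most 41.7 mm and 7.16 degrees, less where a joint would pass 70% of its speed; a pose out of reach is approached as far as the arm can. A call with a gripper value outside its range is refused whole. The fingers move at their own pace and stop on an object; FORCE is the grip in N (left out, the last holds). Time passes only in rows, so rows that repeat a pose let the fingers close. It gives the time, the measured TCP pose, the force and the opening at its end, in the units of the state.
- ctrl.sense(): the state, without advancing time (a new reading comes with each control period).
- eyes.capture(name): name is "scene" or "top" or "wrist"; returns a dict with "color" (400x640x3 uint8, red, green, blue), "fx", "fy", "cx", "cy" (pixels), "R" (3x3) and "t" (3): a world point X has camera coordinates R X + t. Camera axes: x right, y down, z forward; pixel columns grow to the right and rows downward; lengths in mm; the calibration is good to about 2 mm. A picture is of the moment at which its call begins. There is no depth.
- ctrl.finish_job(): hands the job in, once; it reports no verdict.
Trained networks look in a picture, given as the dict that the camera call returned (one of the last four; its "shot" number tells which), for a name from the list of things; names that differ only in an ending like _2 or _b are one class to them, and where a whole thing is asked for, a point or a joint stands for the part that bears it (a point fixed in the world has none). Each returns a list of dicts, best first, with "confidence" (0 to 1); they miss things now and then, are a little off and sometimes report something else, mostly with a low value. They report only what shows in the picture. A call takes as long as a camera call. They do not tell look-alikes from the thing itself.
- models.spot_in(picture, label): "extent" ([centre column, centre row, width, height] in pixels, round what is visible of it).
- models.spot_point(picture, label): "centre" ([column, row] in pixels: a listed point, or the origin of a listed thing).
The state is a dict: "time_s": time; "joints": joint angles; "dq": joint speeds; "tau": joint torques, N m; "eef_pos": TCP position; "ee_rot": TCP orientation; "force": force on the tool from outside, world axes, zero at the start; "wrist_torque": the same for the moment, N m; "grip_width": opening from 0.0 (shut) to 1.0 (fully open).
Only numpy, scipy, OpenCV 4.12 (cv2) and the standard library are available. Lean on these libraries where they do the work, as an engineer would, in place of code of your own. Each camera call takes 0.05 s, during which the arm holds its last target. There are 200 camera calls.

## Working session

There is one attempt and no reset: what is moved stays moved. The work goes in short steps, Python scripts to look and compute and a shell command to move; the robot and the scene stay as the last step left them, time stands still between calls to the robot, and variables do not carry over. Pictures are saved under pics/ and viewed, about 8 in all and at most 12, crops included, and the job is handed in when it is done.

```bash
ls; mkdir -p pics
python3 - <<'E'
from rig import ctrl,eyes,models
import cv2,numpy as np
print(ctrl.sense())
for n in("scene","top"):
    p=eyes.capture(n); cv2.imwrite(f"pics/{n}0.png",p["color"][...,::-1])
    print(n,p["fx"],p["cx"],p["cy"],np.round(p["R"],3).tolist(),np.round(p["t"],1))
    for l in["rack","bail_bar","cartridge","tweezers","tip_left","tip_right","scale","rest","plain_a","jar"]:
        print(l,[(np.round(d["centre"]).tolist(),round(d["confidence"],2)) for d in models.spot_point(p,l)])
E
```

```text
pics
{'time_s': 0.0, 'joints': array([ 1.06161936e+00,  3.13476978e-01,  1.49847959e+00,  2.28010482e-06,
        1.33101784e+00, -2.23402740e-01]), 'dq': array([-0.00111715,  0.00140017, -0.00145277,  0.00065476, -0.00059703,
       -0.00141297]), 'tau': array([ 1.57517734e-03, -4.12275553e+01, -2.59737003e+01, -6.02413479e-05,
        4.24581769e-03,  4.11291762e-05]), 'eef_pos': array([147.88677624, 503.48311283, 252.7052598 ]), 'ee_rot': array([-0.69944462,  0.70035629, -0.10086885,  0.10051746]), 'force': array([ 1.09985253, -0.02764733, -0.1380375 ]), 'wrist_torque': array([ 0.00475947, -0.00156726,  0.06868473]), 'grip_width': 0.9989530858017559}
scene 491.67909033282905 316.90183650579377 196.59034997692808 [[-0.372, 0.928, -0.001], [0.741, 0.296, -0.602], [-0.559, -0.225, -0.798]] [ 261.  -319.3 1405.8]
rack [([427.0, 283.0], 0.82)]
bail_bar [([442.0, 238.0], 0.59)]
cartridge [([462.0, 281.0], 0.69)]
tweezers [([257.0, 213.0], 0.78), ([305.0, 142.0], 0.73), ([171.0, 181.0], 0.62)]
tip_left [([187.0, 149.0], 0.86), ([238.0, 237.0], 0.48), ([318.0, 162.0], 0.46)]
tip_right [([
[... 256 characters left out ...]
, 0.7)]
top 373.7327577463121 323.82779645203794 195.06773676590842 [[0.015, -1.0, -0.02], [-0.981, -0.011, -0.195], [0.194, 0.023, -0.981]] [-99.2 524.7 796. ]
rack [([204.0, 176.0], 0.71)]
bail_bar [([181.0, 164.0], 0.64)]
cartridge [([177.0, 179.0], 0.7)]
tweezers [([366.0, 290.0], 0.76), ([367.0, 178.0], 0.69), ([472.0, 192.0], 0.63)]
tip_left [([338.0, 267.0], 0.68), ([371.0, 143.0], 0.67), ([478.0, 235.0], 0.53)]
tip_right [([459.0, 230.0], 0.82), ([359.0, 253.0], 0.65)]
scale [([476.0, 215.0], 0.74), ([354.0, 277.0], 0.63), ([371.0, 157.0], 0.51)]
rest [([366.0, 182.0], 0.71)]
plain_a [([224.0, 186.0], 0.71), ([201.0, 184.0], 0.67), ([181.0, 154.0], 0.47)]
jar [([285.0, 122.0], 0.93)]
```

View pics/top0.png

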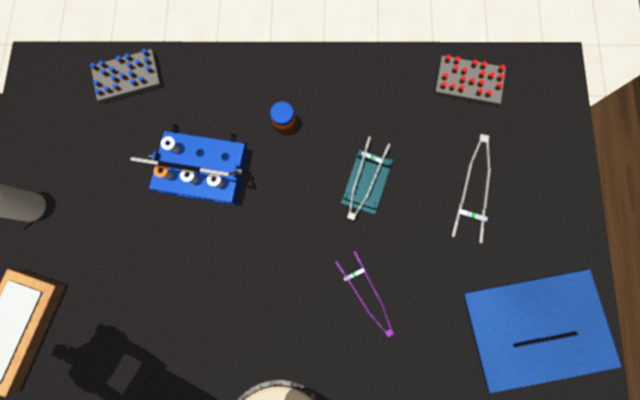

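View pics/scene0.png

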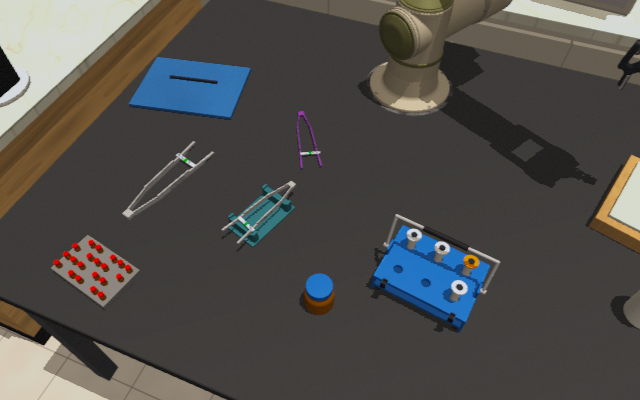

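The bail leans towards the robot. The orange cartridge is at the left end of the front row, top view (161,171). The wanted steel tweezers lie on the teal rest at (367,178), bow towards the robot at (352,216), tips at (369,138) and (389,146). The larger steel pair at (472,192) and the purple pair are decoys.

```bash
cat > h.py <<'E'
from rig import ctrl,eyes,models
import cv2,numpy as np
from scipy.spatial.transform import Rotation as Ro
np.set_printoptions(suppress=True,precision=2)
def ray(p,uv,z):
    d=np.array([(uv[0]-p["cx"])/p["fx"],(uv[1]-p["cy"])/p["fy"],1.]); R=np.array(p["R"]);t=np.array(p["t"])
    o=-R.T@t; d=R.T@d; return o+d*(z-o[2])/d[2]
def proj(p,X):
    c=np.array(p["R"])@np.asarray(X,float)+p["t"]; return np.array([p["fx"]*c[0]/c[2]+p["cx"],p["fy"]*c[1]/c[2]+p["cy"]])
def tool():
    s=ctrl.sense(); q=s["ee_rot"]; M=Ro.from_quat([q[1],q[2],q[3],q[0]]).as_matrix(); return s,M
def go(X,yaw=None):  # dp to reach TCP X; yaw = world dir (rad) wanted for tool z
    s,M=tool(); print("t",round(s["time_s"],2),"tcp",s["eef_pos"],"F",s["force"],"w",round(s["grip_width"],3))
    print("axes x",M[:,0],"z",M[:,2],"zyaw",round(np.arctan2(M[1,2],M[0,2]),3),"j6",s["joints"][5])
    if X is not None: print("dp",M.T@(np.array(X)-s["eef_pos"]))
def save(p,name,box=None,k=1):
    im=p["color"][...,::-1]
    if box: im=im[box[1]:box[3],box[0]:box[2]]
    cv2.imwrite("pics/"+name,cv2.resize(im,None,fx=k,fy=k,interpolation=cv2.INTER_CUBIC))
E
python3 - <<'E'
from h import *
go(None)
p=eyes.capture("top");s=eyes.capture("scene")
for n,q in(("top",p),("scene",s)):
    hsv=cv2.cvtColor(q["color"],cv2.COLOR_RGB2HSV)
    for lab,lo,hi in(("orange",(8,150,120),(22,255,255)),("white",(0,0,190),(180,60,255))):
        m=cv2.inRange(hsv,lo,hi)
        k,_,st,c=cv2.connectedComponentsWithStats(m)
        for i in range(1,k):
            if 30<st[i,4]<500: X=ray(q,c[i],96); print(n,lab,c[i],st[i],X[:2])
    for l in("bail_bar",): print(n,l,[ (d["centre"],ray(q,d["centre"],137)) for d in models.spot_point(q,l)])
for l,uv in(("tipL",(369,138)),("tipR",(389,146)),("bow",(352,216)),):print(l,ray(p,uv,38))
for l,uv in(("tip",(224,230)),("tip",(240,242)),("bow",(294,184))):print("scene",l,ray(s,uv,38))
w=eyes.capture("wrist");print("wrist cam",-w["R"].T@w["t"],w["R"],w["fx"])
for l in("tweezers","rack","jar"):
  print([ray(p,d["centre"],0 if l!="tweezers" else 30) for d in models.spot_point(p,l)])
E
```

```text
t 1.1 tcp [148.03 503.7  253.29] F [-0.08  0.82  0.27] w 1.0
axes x [ 0.96 -0.28 -0.  ] z [ 0.28  0.96 -0.  ] zyaw 1.285 j6 -0.22339001750076212
top orange [160.45 170.63] [154 166  14  10  92] [567.52 265.34]
top white [483.9  138.12] [480 135   9   8  48] [ 647.92 -441.53]
top white [167.35 142.93] [161 137  14  13 125] [631.19 256.29]
top white [365.89 154.31] [362 152   9   6  35] [ 608.73 -183.69]
top white [377.92 159.34] [373 157  10   6  38] [ 597.56 -209.75]
top white [143.5  160.35] [131 158  26   6  52] [590.53 305.41]
top white [213.69 176.01] [201 168  27  18 187] [556.6  147.14]
top white [186.11 176.39] [180 171  14  11  90] [555.12 207.57]
top white [464.03 212.23] [458 208  14   8  61] [ 483.49 -389.04]
top white [351.06 215.44] [348 212   7   7  36] [ 473.72 -151.51]
top white [480.73 216.91] [475 213  12   8  56] [ 473.98 -423.25]
top white [481.16 232.97] [480 223   3  19  31] [ 440.29 -421.92]
top white [359.54 271.21] [355 268  10   7  39] [ 358.42 -169.04]
top white [269.99 394.05] [246 387  44  13 376] [121.96   5.28]
top bail_bar [([176.7, 166.8], array([565.
[... 519 characters left out ...]
51 280  17  14 135] [632.71 258.05]
scene bail_bar [([442.0, 238.2], array([567.78, 202.31, 137.  ]))]
tipL [ 667.27 -196.63   38.  ]
tipR [ 647.86 -243.4    38.  ]
bow [ 480.76 -156.6    38.  ]
scene tip [ 653.19 -236.02   38.  ]
scene tip [ 667.51 -189.91   38.  ]
scene bow [ 480.38 -145.93   38.  ]
wrist cam [ 76.94 526.   373.8 ] [[ 0.28  0.96  0.  ]
 [ 0.92 -0.27  0.29]
 [ 0.28 -0.08 -0.96]] 342.54418568221126
[array([ 541.61, -434.24,   30.  ]), array([ 567.  , -186.11,   30.  ]), array([ 314.87, -181.56,   30.  ]), array([ 577.91, -194.81,   30.  ]), array([ 656.14, -195.9 ,   30.  ])]
[array([589.85, 199.19,   0.  ])]
[array([716.54,   3.21,   0.  ]), array([544.06, 153.19,   0.  ])]
```

```bash
python3 -m crank '[{"dp":[40,0,-16],"roll":0,"gripper":255},{"dp":[80,0,-32],"roll":-0.02,"gripper":255},{"dp":[118,5,-47],"roll":-0.04,"gripper":255},{"dp":[156,10,-62],"roll":-0.06,"gripper":255},{"dp":[194,15,-77],"roll":-0.08,"gripper":255},{"dp":[232,20,-92],"roll":-0.095,"gripper":255},{"dp":[270,25,-107],"roll":-0.095,"gripper":255},{"dp":[308,30,-122],"roll":-0.095,"gripper":255},{"dp":[346,30,-138],"roll":-0.095,"gripper":255},{"dp":[380,30,-152],"roll":-0.095,"gripper":255}]' 20
python3 - <<'E'
from h import *
u=np.array([np.cos(-.19),np.sin(-.19),0]); 
go([588-75*u[0],202-75*u[1],140])
for n in("wrist","scene"):
  q=eyes.capture(n); print([(d["centre"],d["confidence"],ray(q,d["centre"],138)) for d in models.spot_point(q,"bail_bar")])
  save(q,n+"1.png")
E
```

```text
time_s: 2.33
eef_pos: [471.3, 248.8, 223.1]
ee_rot: [-0.704, 0.704, -0.068, 0.068]
force: [0.4, 1.2, 0.6]
grip_width: 0.001
t 2.33 tcp [471.33 248.77 223.08] F [0.37 1.17 0.63] w 0.001
axes x [ 0.98 -0.19 -0.  ] z [ 0.19  0.98 -0.  ] zyaw 1.379 j6 -1.113489302912448
dp [ 48.46  83.08 -23.8 ]
[]
[([443.1, 239.9], 0.79, array([571.44, 205.07, 138.  ])), ([223.5, 229.4], 0.65, array([ 704.55, -192.23,  138.  ]))]
```

View pics/wrist1.png

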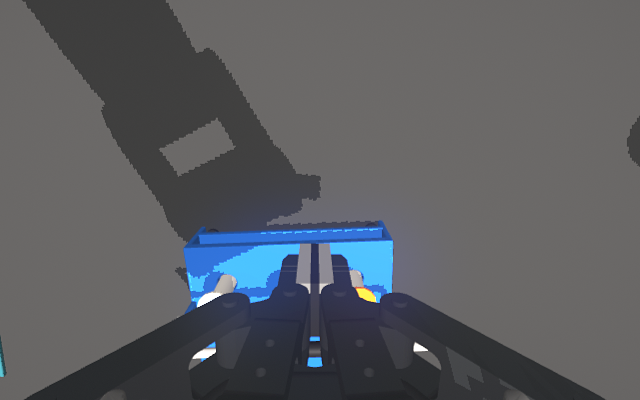

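```bash
python3 -m crank '[{"dp":[24,40,-24],"roll":0,"gripper":255},{"dp":[48,78,-24],"roll":0,"gripper":255},{"dp":[52,86,-24],"roll":0,"gripper":255},{"dp":[68,88,-24],"roll":0,"gripper":255},{"dp":[84,88,-24],"roll":0,"gripper":255},{"dp":[100,88,-24],"roll":0,"gripper":255},{"dp":[116,88,-24],"roll":0,"gripper":255},{"dp":[132,90,-24],"roll":0,"gripper":255},{"dp":[148,93,-24],"roll":0,"gripper":255},{"dp":[162,95,-24],"roll":0,"gripper":255}]'
python3 -m crank '[{"dp":[6,0,0],"roll":0,"gripper":255},{"dp":[7,0,0],"roll":0,"gripper":255}]'
python3 - <<'E'
from h import *
go([588+47*np.cos(.19),202-47*np.sin(.19),128])
for n in("top","scene"):
  q=eyes.capture(n); print([(d["centre"],d["confidence"],ray(q,d["centre"],110)) for d in models.spot_point(q,"bail_bar")])
save(q,"scene2.png",(340,160,540,360),3)
E
```

```text
time_s: 3.37
eef_pos: [623.6, 198.0, 127.8]
ee_rot: [-0.704, 0.704, -0.067, 0.066]
force: [-3.1, 0.3, -1.7]
grip_width: 0.005
time_s: 3.53
eef_pos: [630.8, 196.0, 127.8]
ee_rot: [-0.704, 0.704, -0.067, 0.067]
force: [-2.2, -0.2, -1.0]
grip_width: 0.001
t 3.53 tcp [630.76 196.   127.77] F [-2.25 -0.22 -0.96] w 0.001
axes x [ 0.98 -0.19 -0.  ] z [ 0.19  0.98 -0.  ] zyaw 1.381 j6 -1.2568226061158148
dp [ 3.87 -0.24 -2.19]
[]
[([423.8, 275.3], 0.78, array([641.81, 190.66, 110.  ]))]
```

View pics/scene2.png

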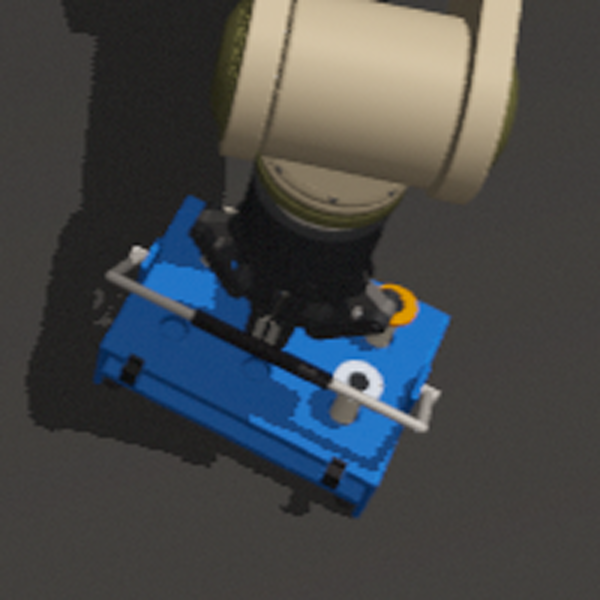

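```bash
python3 -m crank '[{"dp":[-6,0,0],"roll":0,"gripper":255},{"dp":[-6,-34,0],"roll":0,"gripper":255},{"dp":[27,-34,0],"roll":0,"gripper":255},{"dp":[28,-18,0],"roll":0,"gripper":255},{"dp":[29,-8,0],"roll":0,"gripper":255},{"dp":[31,4,0],"roll":0,"gripper":255},{"dp":[32,14,0],"roll":0,"gripper":255},{"dp":[33,22,0],"roll":0,"gripper":255},{"dp":[34,29,0],"roll":0,"gripper":255},{"dp":[34,33,0],"roll":0,"gripper":255}]'
python3 -m crank '[{"dp":[0,2,0],"roll":0,"gripper":255},{"dp":[0,3,0],"roll":0,"gripper":255},{"dp":[0,4,0],"roll":0,"gripper":255},{"dp":[0,4,0],"roll":0,"gripper":255}]'
python3 - <<'E'
from h import *
go(None)
q=eyes.capture("scene"); print([(d["centre"],d["confidence"],ray(q,d["centre"],66)) for d in models.spot_point(q,"bail_bar")])
print("expect",proj(q,[588+78*.982,202-78*.189,66]))
E
```

```text
time_s: 4.57
eef_pos: [678.8, 186.3, 106.1]
ee_rot: [0.706, -0.702, 0.051, -0.086]
force: [63.2, -6.5, 18.4]
grip_width: -0.004
time_s: 4.9
eef_pos: [679.6, 186.1, 102.6]
ee_rot: [0.706, -0.701, 0.05, -0.087]
force: [65.5, -5.1, 13.3]
grip_width: -0.002
t 4.9 tcp [679.63 186.13 102.58] F [65.54 -5.08 13.26] w -0.002
axes x [ 0.98 -0.19  0.05] z [0.19 0.98 0.01] zyaw 1.377 j6 -1.272145043677271
[([416.7, 293.7], 0.9, array([659.74, 189.07,  66.  ])), ([256.5, 217.4], 0.42, array([ 613.68, -174.18,   66.  ]))]
expect [415.12 295.54]
```

```bash
python3 -m crank '[{"dp":[8,0,0],"roll":0,"gripper":255},{"dp":[18,0,0],"roll":0,"gripper":255},{"dp":[22,0,0],"roll":0,"gripper":255},{"dp":[22,-35,0],"roll":0,"gripper":255},{"dp":[22,-65,0],"roll":0,"gripper":255},{"dp":[22,-65,0],"roll":0,"gripper":255}]'
python3 - <<'E'
from h import *
go(None)
q=eyes.capture("scene"); print([(d["centre"],d["confidence"],ray(q,d["centre"],66)) for d in models.spot_point(q,"bail_bar")])
save(q,"scene3.png",(340,160,540,360),3)
E
```

```text
time_s: 5.5
eef_pos: [687.1, 185.2, 162.6]
ee_rot: [0.705, -0.703, 0.064, -0.07]
force: [0.6, -0.1, 1.4]
grip_width: -0.005
t 5.5 tcp [687.1  185.25 162.58] F [ 0.61 -0.11  1.42] w -0.005
axes x [ 0.98 -0.19  0.01] z [0.19 0.98 0.  ] zyaw 1.381 j6 -1.2814797397299684
[([416.9, 294.5], 0.58, array([661.23, 189.86,  66.  ]))]
```

View pics/scene3.png

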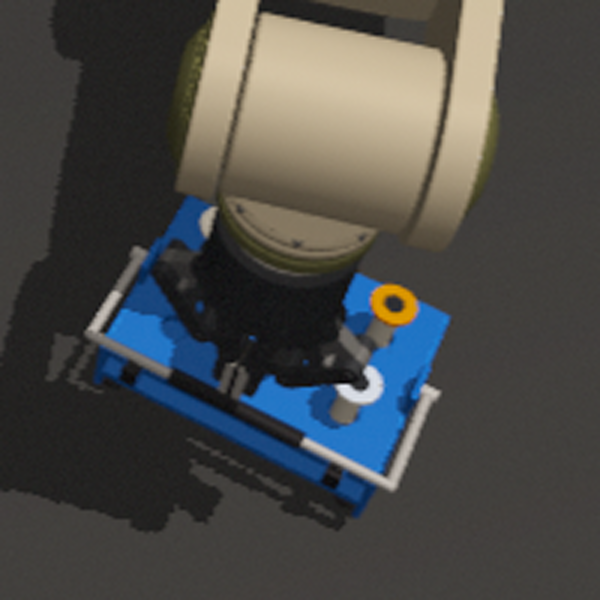

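Run:
```python
from h import *
u=np.array([.982,-.189,0]);v=np.array([.189,.982,0]);O=np.array([588,202,0])
q=eyes.capture("scene")
# calibrate rack estimate: flange centres
for n,x,y in(("orange",-32,60),("back",32,60)): print(n,proj(q,O+x*u+y*v+[0,0,96]))
for th in(0,.1,.2,.3,.4,.5):
  e=[proj(q,O+78*np.cos(th)*u+y*v+[0,0,66+78*np.sin(th)]) for y in(-102,-45,0,45,102)]
  print(th,np.round((np.array(e)-[340,160])*3).tolist())
go(O+77*u+[0,0,140])
```

```text
orange [470.63 260.1 ]
back [457.55 285.34]
0 [[85.0, 330.0], [162.0, 372.0], [225.0, 407.0], [290.0, 442.0], [376.0, 489.0]]
0.1 [[86.0, 324.0], [164.0, 366.0], [228.0, 401.0], [293.0, 436.0], [379.0, 483.0]]
0.2 [[88.0, 317.0], [166.0, 359.0], [230.0, 394.0], [296.0, 430.0], [383.0, 477.0]]
0.3 [[91.0, 309.0], [169.0, 351.0], [234.0, 386.0], [300.0, 422.0], [387.0, 469.0]]
0.4 [[94.0, 300.0], [173.0, 343.0], [237.0, 377.0], [304.0, 413.0], [392.0, 461.0]]
0.5 [[97.0, 291.0], [177.0, 333.0], [242.0, 368.0], [309.0, 404.0], [397.0, 451.0]]
t 5.65 tcp [685.04 184.86 155.33] F [-0.85  0.19 -0.6 ] w 0.0
axes x [ 0.98 -0.19 -0.  ] z [ 0.19  0.98 -0.  ] zyaw 1.38 j6 -1.2815633097505224
dp [-21.5   15.37  -1.51]
```

```bash
python3 -m crank '[{"dp":[-20,0,0],"roll":0,"gripper":255},{"dp":[-20,10,0],"roll":0,"gripper":255},{"dp":[-20,30,0],"roll":0,"gripper":255},{"dp":[-20,45,0],"roll":0,"gripper":255},{"dp":[-20,52,0],"roll":0,"gripper":255},{"dp":[-20,57,0],"roll":0,"gripper":255},{"dp":[-20,61,0],"roll":0,"gripper":255},{"dp":[-20,61,0],"roll":0,"gripper":255}]'
python3 - <<'E'
from h import *
go(None)
q=eyes.capture("scene"); print([(np.array(d["centre"])-[340,160])*3 for d in models.spot_point(q,"bail_bar")])
E
```

```text
time_s: 6.32
eef_pos: [666.3, 188.3, 94.5]
ee_rot: [-0.704, 0.704, -0.068, 0.067]
force: [0.3, 0.4, 0.8]
grip_width: 0.003
t 6.32 tcp [666.33 188.26  94.54] F [0.35 0.42 0.77] w 0.003
axes x [ 0.98 -0.19 -0.  ] z [ 0.19  0.98 -0.  ] zyaw 1.38 j6 -1.2734060807957293
[array([-276.9,  183.9]), array([227.1, 411.3])]
```

```bash
python3 -m crank '[{"dp":[0,2,0],"roll":0,"gripper":255},{"dp":[0,4,0],"roll":0,"gripper":255},{"dp":[0,5,0],"roll":0,"gripper":255},{"dp":[0,5,0],"roll":0,"gripper":255}]'
python3 - <<'E'
from h import *
go(None)
E
```

```text
time_s: 6.75
eef_pos: [667.1, 188.4, 93.1]
ee_rot: [0.704, -0.704, 0.066, -0.068]
force: [-5.5, -0.9, 13.8]
grip_width: -0.002
t 6.75 tcp [667.1  188.39  93.11] F [-5.46 -0.94 13.8 ] w -0.002
axes x [ 0.98 -0.19  0.  ] z [0.19 0.98 0.  ] zyaw 1.38 j6 -1.2733423750774233
```

```bash
python3 -m crank '[{"dp":[0,3,0],"roll":0,"gripper":255},{"dp":[0,3,0],"roll":0,"gripper":255},{"dp":[0,-35,0],"roll":0,"gripper":255},{"dp":[-10,-75,-10],"roll":0,"gripper":255},{"dp":[-20,-90,-45],"roll":0,"gripper":200},{"dp":[-30,-90,-84],"roll":0.05,"gripper":100},{"dp":[-40,-90,-123],"roll":0.1,"gripper":0},{"dp":[-40,-90,-163],"roll":0.17,"gripper":0},{"dp":[-40,-90,-203],"roll":0.17,"gripper":0},{"dp":[-40,-90,-243],"roll":0.17,"gripper":0}]'
python3 -m crank '[{"dp":[0,0,-40],"roll":0,"gripper":0},{"dp":[0,0,-80],"roll":0,"gripper":0},{"dp":[0,0,-120],"roll":0,"gripper":0},{"dp":[0,0,-139],"roll":0,"gripper":0},{"dp":[0,0,-139],"roll":0,"gripper":0},{"dp":[0,0,-139],"roll":0,"gripper":0}]'
python3 - <<'E'
from h import *
go(None)
w=eyes.capture("wrist"); save(w,"wrist4.png")
for l in("tweezers","tip_left","tip_right","scale","rest"): print(l,[(d["centre"],round(d["confidence"],2),ray(w,d["centre"],30 if l=="tweezers" else 0 if l=="rest" else 36)) for d in models.spot_point(w,l)])
q=eyes.capture("top");save(q,"top4.png",(120,110,280,230),5)
print([(d["centre"],d["confidence"],ray(q,d["centre"],66)) for d in models.spot_point(q,"bail_bar")])
E
```

```text
time_s: 7.58
eef_pos: [580.5, -44.3, 180.9]
ee_rot: [-0.696, 0.696, -0.126, 0.127]
force: [1.2, 0.1, -0.8]
grip_width: 0.849
time_s: 8.08
eef_pos: [531.9, -173.4, 180.6]
ee_rot: [0.696, -0.695, 0.127, -0.128]
force: [0.4, -0.0, -0.2]
grip_width: 1.0
t 8.08 tcp [ 531.92 -173.37  180.56] F [ 0.43 -0.01 -0.19] w 1.0
axes x [ 0.93 -0.35  0.  ] z [0.35 0.93 0.  ] zyaw 1.208 j6 -1.7327520623497845
tweezers [([63.2, 293.3], 0.61, array([ 542.53, -418.09,   30.  ]))]
tip_left [([339.1, 324.1], 0.86, array([ 657.24, -195.34,   36.  ]))]
tip_right [([293.4, 322.6], 0.77, array([ 641.  , -233.58,   36.  ])), ([258.5, 14.4], 0.67, array([ 398.83, -162.92,   36.  ]))]
scale [([319.7, 297.1], 0.89, array([ 624.66, -201.98,   36.  ])), ([29.6, 242.9], 0.58, array([ 489.19, -411.75,   36.  ]))]
rest [([312.0, 229.3], 0.81, array([ 575.51, -190.75,    0.  ]))]
[([201.7, 129.5], 0.58, array([674.78, 193.13,  66.  ]))]
```

View pics/wrist4.png

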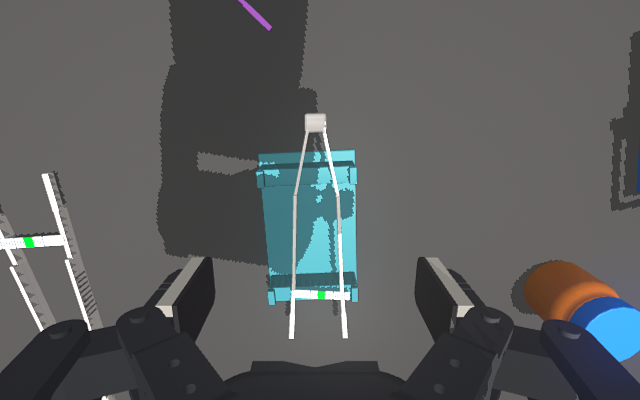

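View pics/top4.png

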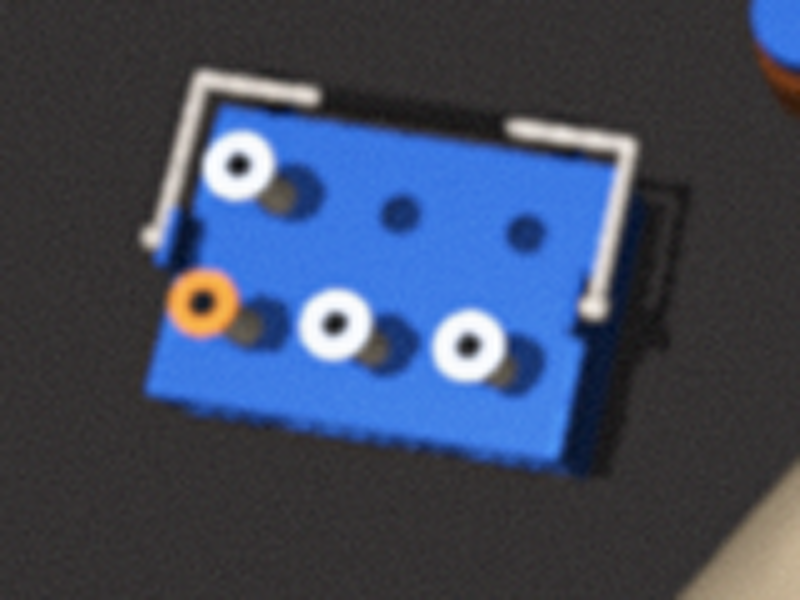

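Run:
```python
from h import *
w=eyes.capture("wrist")
b=ray(w,(315.5,122.5),40); L=ray(w,(345,336.5),38); R=ray(w,(292,337),38); m=(L+R)/2
d=(m-b)[:2]; l=np.linalg.norm(d); d/=l
print(b,L,R,l,"yaw",np.arctan2(d[1],d[0]),"gap",np.linalg.norm(L-R))
O=b[:2]+d*95; O2=m[:2]-d*92; print(O,O2)
sc=ray(w,(321,295),38); print("scale",sc,(sc[:2]-O2)@d)
go([*((O+O2)/2),0])
q=eyes.capture("top"); P=np.array([ray(q,(120+a/5,110+c/5),96)[:2] for a,c in((203,301),(337,324),(468,345),(238,165))])
A=np.array([[-32,60],[-32,0],[-32,-60],[32,60]])
M,_=cv2.estimateAffinePartial2D(A.astype(float),P); print("rack",P,M,"yaw",np.arctan2(M[1,0],M[0,0]),"s",np.hypot(M[1,0],M[0,0]))
```

```text
[ 481.65 -150.69   40.  ] [ 670.29 -192.64   38.  ] [ 653.75 -238.1    38.  ] 191.61286796510043 yaw -0.34434582594666335 gap 48.36579175427122
[ 571.08 -182.76] [ 575.42 -184.31]
scale [ 622.02 -198.15   38.  ] 48.541106701058844
t 8.53 tcp [ 532.23 -172.26  180.27] F [-0.47 -0.87 -0.33] w 0.997
axes x [ 0.94 -0.35 -0.  ] z [0.35 0.94 0.  ] zyaw 1.211 j6 -1.7332713679817493
dp [ 42.37 180.27   3.9 ]
rack [[568.49 265.1 ]
 [558.72 205.05]
 [549.9  146.85]
 [631.02 255.71]] [[  0.99   0.15 590.57]
 [ -0.15   0.99 200.96]] yaw -0.15136734748105696 s 0.9983637769200698
```

```bash
python3 -m crank '[{"dp":[22,0,4],"roll":-0.016,"gripper":0},{"dp":[42,20,4],"roll":-0.016,"gripper":0},{"dp":[42,55,4],"roll":-0.016,"gripper":0},{"dp":[42,85,4],"roll":-0.016,"gripper":0},{"dp":[42,105,4],"roll":-0.016,"gripper":0},{"dp":[42,110,4],"roll":-0.016,"gripper":0},{"dp":[42,110,4],"roll":-0.016,"gripper":0}]'
python3 - <<'E'
from h import *
go([573.5,-183.5,38])
w=eyes.capture("wrist"); save(w,"wrist5.png")
for l in("tip_left","tip_right","scale"): print(l,[(d["centre"],round(d["confidence"],2),ray(w,d["centre"],36)) for d in models.spot_point(w,l)])
E
```

```text
time_s: 9.17
eef_pos: [572.3, -183.5, 69.3]
ee_rot: [0.697, -0.696, 0.122, -0.12]
force: [-0.0, 0.3, 0.5]
grip_width: 0.999
t 9.17 tcp [ 572.34 -183.54   69.28] F [-0.04  0.3   0.54] w 0.999
axes x [ 0.94 -0.34 -0.  ] z [0.34 0.94 0.  ] zyaw 1.226 j6 -1.7310815762658556
dp [ 1.15 31.28  0.42]
tip_left [([299.7, 236.3], 0.53, array([ 561.93, -185.9 ,   36.  ]))]
tip_right []
scale [([311.2, 346.5], 0.67, array([ 624.09, -202.46,   36.  ]))]
```

View pics/wrist5.png

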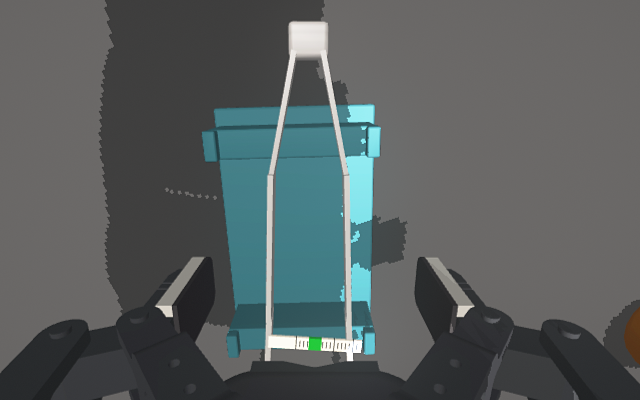

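```bash
python3 -m crank '[{"dp":[4,10,0],"roll":0,"gripper":0},{"dp":[4,24,0],"roll":0,"gripper":0},{"dp":[4,31,0],"roll":0,"gripper":0},{"dp":[4,31,0],"roll":0,"gripper":90},{"dp":[4,31,0],"roll":0,"gripper":110},{"dp":[4,31,0],"roll":0,"gripper":130},{"dp":[4,31,0],"roll":0,"gripper":145},{"dp":[4,31,0],"roll":0,"gripper":152},{"dp":[4,31,0],"roll":0,"gripper":152},{"dp":[4,31,0],"roll":0,"gripper":152}]' 30
python3 - <<'E'
from h import *
go(None)
w=eyes.capture("wrist"); save(w,"wrist6.png")
for l in("tip_left","tip_right","scale"): print(l,[(d["centre"],round(d["confidence"],2),ray(w,d["centre"],36)) for d in models.spot_point(w,l)])
E
```

```text
time_s: 10.2
eef_pos: [577.3, -185.7, 40.8]
ee_rot: [-0.696, 0.697, -0.12, 0.122]
force: [0.1, -1.9, 4.2]
grip_width: 0.404
t 10.2 tcp [ 577.34 -185.7    40.81] F [ 0.13 -1.93  4.21] w 0.404
axes x [ 0.94 -0.34  0.  ] z [ 0.34  0.94 -0.  ] zyaw 1.226 j6 -1.7300896915911894
tip_left []
tip_right []
scale []
```

View pics/wrist6.png

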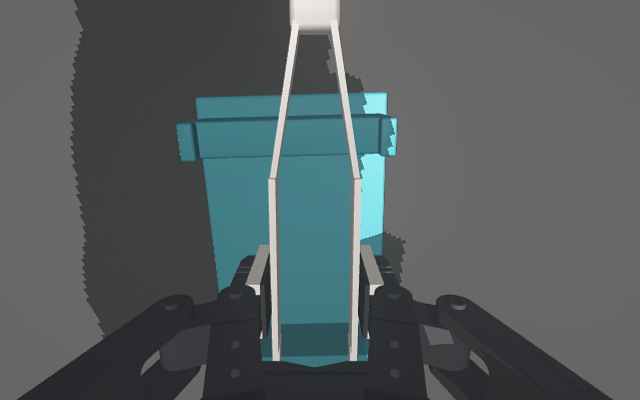

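```bash
python3 -m crank '[{"dp":[0,0,0],"roll":0,"gripper":156},{"dp":[0,-2,0],"roll":0,"gripper":159},{"dp":[0,-3,0],"roll":0,"gripper":159},{"dp":[0,-10,0],"roll":0,"gripper":159},{"dp":[0,-25,0],"roll":0,"gripper":159},{"dp":[0,-50,0],"roll":0,"gripper":159},{"dp":[0,-80,0],"roll":0,"gripper":159},{"dp":[0,-110,0],"roll":0,"gripper":159},{"dp":[0,-120,0],"roll":0,"gripper":159},{"dp":[0,-120,0],"roll":0,"gripper":159}]' 30
python3 - <<'E'
from h import *
go(None)
s,M=tool();T=s["eef_pos"]
for n in("top","scene","wrist"):
  q=eyes.capture(n)
  if n=="top": save(q,"top7.png",(280,80,480,280),3)
  if n=="scene": save(q,"scene7.png",(180,110,340,270),4)
  for l in("tip_left","tip_right","scale","tweezers"): print(n,l,[(d["centre"],round(d["confidence"],2),(M.T@(ray(q,d["centre"],T[2]-2)-T))) for d in models.spot_point(q,l)])
E
```

```text
time_s: 11.23
eef_pos: [577.5, -185.6, 162.2]
ee_rot: [-0.696, 0.697, -0.119, 0.123]
force: [-0.4, -0.7, -0.3]
grip_width: 0.375
t 11.23 tcp [ 577.46 -185.62  162.22] F [-0.44 -0.71 -0.29] w 0.375
axes x [ 0.94 -0.34  0.01] z [ 0.34  0.94 -0.  ] zyaw 1.226 j6 -1.730029007918306
top tip_left [([479.4, 235.9], 0.61, array([ -70.46,    1.83, -245.46]))]
top tip_right [([454.7, 229.4], 0.91, array([ -74.94,    1.77, -198.04])), ([358.9, 253.9], 0.71, array([-183.13,    1.07,  -41.97]))]
top scale [([356.0, 274.2], 0.72, array([-220.67,    0.88,  -49.54])), ([475.4, 213.9], 0.67, array([ -32.3 ,    2.02, -226.55])), ([282.6, 125.6], 0.21, array([  6.62,   1.87, 190.92]))]
top tweezers [([364.5, 292.0], 0.69, array([-245.68,    0.77,  -75.29])), ([471.5, 190.8], 0.62, array([   8.95,    2.22, -206.76]))]
scene tip_left [([191.1, 149.0], 0.91, array([  38.34,    2.33, -153.37])), ([232.7, 204.9], 0.61, array([79.48,  2.4 , 21.1 ])), ([319.2, 159.4], 0.52, array([-119.44,    1.31,   69.16]))]
scene tip_right [([206.5, 156.1], 0.91, array([  29.95,    2.25, -113.57])), ([302.1, 162.2], 0.66, array([-90.2 ,   1.48,  47.73])), ([221.9, 199.4], 0.51, array([84.43,  2.45, -4.56])), ([409.4, 257.1], 0.29, array([-51.99,   1.44, 344.5 ]))]
scene scale [([187.1, 162.9], 0.81, array([  68.95,    2.47, -129.28])), ([310.4, 154.8], 0.42, array([-116.83,    1.34,   46.87]))]
scene tweezers [([253.2, 175.1], 0.82, array([ 1.05,  2.01, -3.16])), ([173.8, 180.4], 0.82, array([ 116.61,    2.71, -112.92])), ([304.9, 144.3], 0.6, array([-131.33,    1.29,   18.01]))]
wrist tip_left []
wrist tip_right [([10.6, 140.6], 0.59, array([ -60.62,    1.77, -103.49]))]
wrist scale []
wrist tweezers [([30.0, 258.1], 0.58, array([ -15.89,    2.01, -107.47]))]
```

View pics/scene7.png

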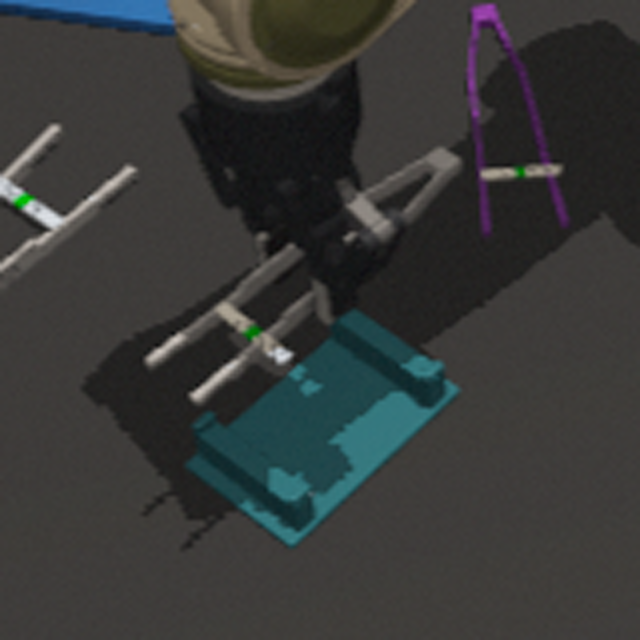

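```bash
cat >> h.py <<'E'
from scipy.optimize import least_squares
def fit(views, obs, lat=0., yaw0=0.):
    # views: list of (pic, T, M, {name:uv}); tweezers frame -> tool: x=tool x, y=tool z, z=-tool y
    def pts(v):
        x0,h,p,y,g=v; c=lambda P:P
        P={"tL":(92,g/2+2,8.5),"tR":(92,-g/2-2,8.5),"L":(78,g/2,6),"R":(78,-g/2,6),"bow":(-100,0,12),"sc":(45,-(g/2)+13,8)}
        out={}
        for k,(a,b,z) in P.items():
            z-=6
            a2=a*np.cos(p)+z*np.sin(p); z2=-a*np.sin(p)+z*np.cos(p)
            out[k]=np.array([a2*np.cos(y)-b*np.sin(y)+x0, -(z2+h), a2*np.sin(y)+b*np.cos(y)+lat])
        return out
    def res(v):
        r=[(v[0])/4,(v[1]+3)/4,v[2]/.15,v[3]/.03,(v[4]-26)/4]
        P=pts(v)
        for q,T,M,ob in views:
            for k,uv in ob.items(): r+=list(proj(q,T+M@P[k])-uv)
        return r
    s=least_squares(res,[0,-3,0,0,26]); return s.x,np.array(s.fun[5:]),pts(s.x)
E
python3 - <<'E'
from h import *
s,M=tool();T=s["eef_pos"];q=eyes.capture("scene")
c=lambda a,b:np.array([180+a/4,110+b/4])
v,r,P=fit([(q,T,M,{"tL":c(193,398),"tR":c(150,360),"bow":c(437,160)})],None)
print("x0,h,pitch,yaw,gap",v,"res",r)
E
```

```text
x0,h,pitch,yaw,gap [-1.19 -9.4  -0.02  0.01 27.53] res [-0.32 -0.73 -0.56  0.27 -0.13 -0.6 ]
```

```bash
python3 -m crank '[{"dp":[-6,0,8],"roll":0,"gripper":159},{"dp":[-18,0,24],"roll":0,"gripper":159},{"dp":[-34,0,45],"roll":0,"gripper":159},{"dp":[-50,0,66],"roll":0,"gripper":159},{"dp":[-66,0,88],"roll":0,"gripper":159},{"dp":[-82,0,110],"roll":0,"gripper":159},{"dp":[-98,0,131],"roll":0,"gripper":159},{"dp":[-114,0,152],"roll":0,"gripper":159},{"dp":[-130,0,174],"roll":0,"gripper":159},{"dp":[-146,0,195],"roll":0,"gripper":159}]'
python3 -m crank '[{"dp":[-16,0,22],"roll":-0.02,"gripper":159},{"dp":[-32,0,44],"roll":-0.05,"gripper":159},{"dp":[-48,0,66],"roll":-0.08,"gripper":159},{"dp":[-64,0,88],"roll":-0.11,"gripper":159},{"dp":[-80,0,110],"roll":-0.14,"gripper":159},{"dp":[-96,0,131],"roll":-0.17,"gripper":159},{"dp":[-112,0,152],"roll":-0.194,"gripper":159},{"dp":[-128,0,173],"roll":-0.194,"gripper":159},{"dp":[-142,0,190],"roll":-0.194,"gripper":159},{"dp":[-150,0,200],"roll":-0.194,"gripper":159}]'
python3 -m crank '[{"dp":[0,0,0],"roll":0,"gripper":159},{"dp":[0,0,0],"roll":0,"gripper":159}]'
python3 - <<'E'
from h import *
go([431.6,286.9,130])
s,M=tool();T=s["eef_pos"]
for n in("top","scene"):
  q=eyes.capture(n); save(q,n+"8.png",(90,130,290,280) if n=="top" else (360,150,520,290),4)
  for l in("tip_left","tip_right","scale","cartridge"): print(n,l,[(d["centre"],round(d["confidence"],2)) for d in models.spot_point(q,l)])
a=cv2.imread("pics/top8.png");b=cv2.imread("pics/scene8.png");
print(a.shape,b.shape)
E
```

```text
time_s: 12.87
eef_pos: [504.1, 49.4, 159.4]
ee_rot: [0.697, -0.697, 0.121, -0.121]
force: [0.9, -0.4, -0.6]
grip_width: 0.378
time_s: 13.7
eef_pos: [429.8, 288.8, 159.4]
ee_rot: [0.705, -0.705, 0.053, -0.053]
force: [0.0, -0.3, -0.3]
grip_width: 0.374
time_s: 13.87
eef_pos: [430.9, 287.0, 159.3]
ee_rot: [-0.705, 0.705, -0.053, 0.053]
force: [-0.0, -0.4, -1.3]
grip_width: 0.383
t 13.87 tcp [430.86 287.   159.34] F [-0.01 -0.38 -1.33] w 0.383
axes x [ 0.99 -0.15  0.  ] z [ 0.15  0.99 -0.  ] zyaw 1.422 j6 -1.060363967566735
dp [ 0.74 29.34  0.02]
top tip_left [([134.4, 192.5], 0.71), ([476.3, 235.2], 0.54), ([339.2, 268.4], 0.43)]
top tip_right [([145.7, 194.1], 0.82), ([452.5, 226.9], 0.71), ([355.5, 253.8], 0.49)]
top scale [([127.8, 207.9], 0.85), ([353.7, 273.0], 0.59)]
top cartridge [([176.5, 177.9], 0.63)]
scene tip_left [([189.6, 148.5], 0.96), ([319.9, 161.8], 0.57), ([493.6, 221.8], 0.46)]
scene tip_right [([205.2, 156.5], 0.82), ([303.6, 164.7], 0.67)]
scene scale [([311.0, 152.2], 0.68), ([497.6, 210.4], 0.63), ([185.0, 162.8], 0.56)]
scene cartridge [([463.1, 282.6], 0.54), ([318.8, 302.6], 0.19)]
(600, 800, 3) (560, 640, 3)
```

```bash
python3 -m crank '[{"dp":[1,10,0],"roll":0,"gripper":159},{"dp":[1,28,0],"roll":0,"gripper":159},{"dp":[1,46,0],"roll":0,"gripper":159},{"dp":[1,62,0],"roll":0,"gripper":159},{"dp":[1,71,0],"roll":0,"gripper":159},{"dp":[1,74,0],"roll":0,"gripper":159},{"dp":[1,74,0],"roll":0,"gripper":159},{"dp":[1,74,0],"roll":0,"gripper":159}]'
python3 - <<'E'
from h import *
go(None)
im=[]
for n,b in(("top",(110,150,210,300)),("scene",(420,170,520,320))):
  q=eyes.capture(n); im.append(cv2.resize(q["color"][b[1]:b[3],b[0]:b[2],::-1],None,fx=4,fy=4,interpolation=cv2.INTER_CUBIC))
  for l in("tip_left","tip_right","scale","cartridge"): print(n,l,[(d["centre"],round(d["confidence"],2)) for d in models.spot_point(q,l)])
cv2.imwrite("pics/both9.png",np.hstack(im))
E
```

```text
time_s: 15.03
eef_pos: [432.8, 286.6, 85.8]
ee_rot: [0.705, -0.705, 0.053, -0.054]
force: [0.6, -0.5, -0.7]
grip_width: 0.379
t 15.03 tcp [432.8  286.59  85.78] F [ 0.56 -0.45 -0.72] w 0.379
axes x [ 0.99 -0.15  0.  ] z [0.15 0.99 0.  ] zyaw 1.42 j6 -1.0611176957502322
top tip_left [([152.2, 198.1], 0.64), ([204.7, 172.0], 0.59), ([479.3, 234.3], 0.55), ([339.5, 268.4], 0.44)]
top tip_right [([457.6, 228.3], 0.77), ([360.1, 254.8], 0.76), ([162.4, 201.0], 0.72)]
top scale [([149.1, 210.1], 0.87), ([471.9, 214.5], 0.83), ([354.2, 272.5], 0.63)]
top cartridge [([177.5, 177.9], 0.51)]
scene tip_left [([319.4, 160.1], 0.63), ([487.7, 243.3], 0.57)]
scene tip_right [([202.9, 159.4], 0.58), ([470.0, 240.9], 0.57), ([303.9, 162.9], 0.52)]
scene scale [([188.3, 162.4], 0.74), ([488.9, 232.5], 0.72), ([313.6, 154.7], 0.47), ([433.2, 267.2], 0.39)]
scene cartridge [([462.3, 283.0], 0.63)]
```

View pics/both9.png

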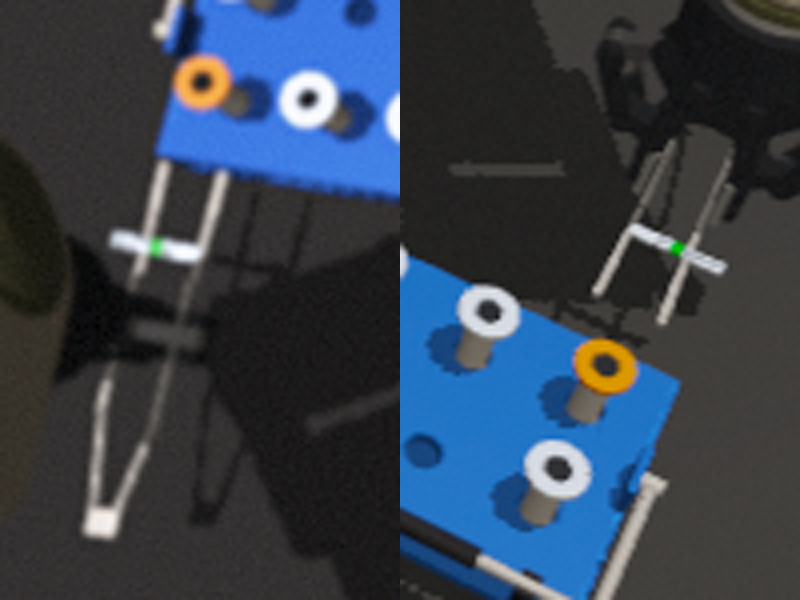

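Run:
```python
from h import *
s,M=tool();T=s["eef_pos"]
t=eyes.capture("top");q=eyes.capture("scene")
a=lambda x,y:np.array([110+x/4,150+y/4]); b=lambda x,y:np.array([420+(x-400)/4,170+y/4])
vt=(t,T,M,{"tL":a(164,160),"tR":a(222,172),"bow":a(101,518)})
vs=(q,T,M,{"tL":b(663,320),"tR":b(598,292)})
for n,v in(("top",[vt]),("scene",[vs]),("both",[vt,vs])):
  x,r,P=fit(v,None); print(n,"x0,h,pitch,yaw,gap",x,"res",np.abs(r).max(),"tipmid",(P["L"]+P["R"])/2)
for n,c,uv in(("top",t,a(202,81)),("scene",q,b(605,365))):
  print(n,"cart in tool",M.T@(ray(c,uv,96)-T), ray(c,uv,96))
```

```text
top x0,h,pitch,yaw,gap [ 0.41 -6.38 -0.01 -0.   28.07] res 0.4662935348446524 tipmid [78.4   5.27 -0.26]
scene x0,h,pitch,yaw,gap [ 0.28 -3.03  0.    0.02 28.45] res 0.48937334845925307 tipmid [78.26  3.37  1.75]
both x0,h,pitch,yaw,gap [ 0.03 -5.46 -0.    0.01 28.78] res 1.108816979215021 tipmid [78.03  5.36  0.95]
top cart in tool [137.56 -10.59  -0.5 ] [568.38 265.31  96.  ]
scene cart in tool [138.68 -10.59   2.97] [570.01 268.57  96.  ]
```

```bash
python3 -m crank '[{"dp":[4,0,0.5],"roll":0,"gripper":159},{"dp":[14,0,0.5],"roll":0,"gripper":159},{"dp":[25,0,0.5],"roll":0,"gripper":159},{"dp":[36,0,0.5],"roll":0,"gripper":159},{"dp":[46,0,0.5],"roll":0,"gripper":159},{"dp":[54,0,0.5],"roll":0,"gripper":159},{"dp":[59,0,0.5],"roll":0,"gripper":159},{"dp":[60,0,0.5],"roll":0,"gripper":159},{"dp":[60,0,0.5],"roll":0,"gripper":159}]'
python3 -m crank '[{"dp":[0,0,0],"roll":0,"gripper":163},{"dp":[0,0,0],"roll":0,"gripper":167},{"dp":[0,0,0],"roll":0,"gripper":170},{"dp":[0,0,0],"roll":0,"gripper":173},{"dp":[0,0,0],"roll":0,"gripper":173},{"dp":[0,0,0],"roll":0,"gripper":173}]'
python3 - <<'E'
from h import *
go(None)
im=[]
for n,b in(("top",(110,130,210,280)),("scene",(420,170,520,320))):
  q=eyes.capture(n); im.append(cv2.resize(q["color"][b[1]:b[3],b[0]:b[2],::-1],None,fx=4,fy=4,interpolation=cv2.INTER_CUBIC))
cv2.imwrite("pics/both10.png",np.hstack(im))
E
```

```text
time_s: 16.38
eef_pos: [491.9, 277.9, 85.2]
ee_rot: [-0.705, 0.705, -0.053, 0.053]
force: [0.0, -1.2, -1.4]
grip_width: 0.377
time_s: 16.88
eef_pos: [491.8, 278.0, 85.3]
ee_rot: [-0.705, 0.705, -0.053, 0.053]
force: [-0.7, 0.1, -2.1]
grip_width: 0.323
t 16.88 tcp [491.76 277.98  85.33] F [-0.65  0.13 -2.09] w 0.323
axes x [ 0.99 -0.15 -0.  ] z [ 0.15  0.99 -0.  ] zyaw 1.42 j6 -1.1130131878718381
```

View pics/both10.png

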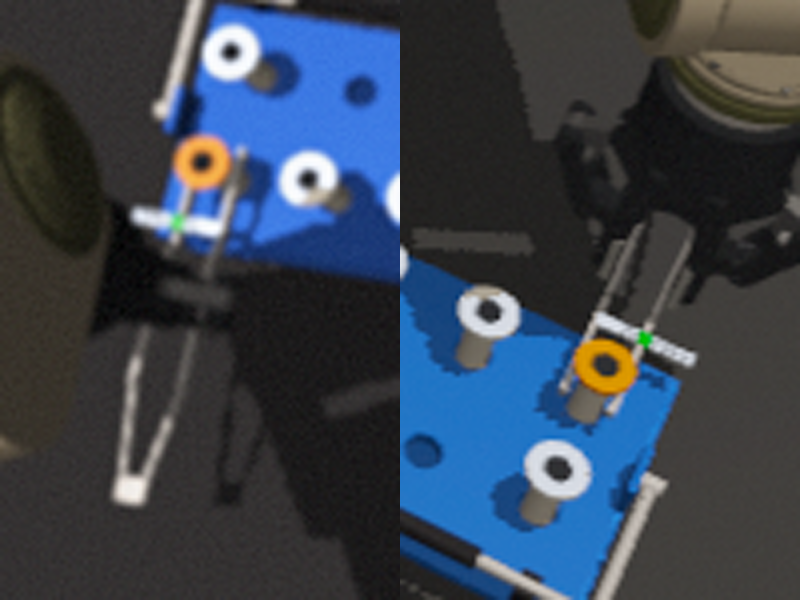

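```bash
python3 -m crank '[{"dp":[0,0,0],"roll":0,"gripper":171},{"dp":[0,0,0],"roll":0,"gripper":171},{"dp":[0,-2,0],"roll":0,"gripper":171},{"dp":[0,-4,0],"roll":0,"gripper":171},{"dp":[0,-6,0],"roll":0,"gripper":171},{"dp":[0,-8,0],"roll":0,"gripper":171},{"dp":[0,-9,0],"roll":0,"gripper":171},{"dp":[0,-10,0],"roll":0,"gripper":171},{"dp":[0,-11,0],"roll":0,"gripper":171},{"dp":[0,-12,0],"roll":0,"gripper":171}]'
python3 -m crank '[{"dp":[0,-1,0],"roll":0,"gripper":171},{"dp":[0,-3,0],"roll":0,"gripper":171},{"dp":[0,-5,0],"roll":0,"gripper":171},{"dp":[0,-8,0],"roll":0,"gripper":171},{"dp":[0,-11,0],"roll":0,"gripper":171},{"dp":[0,-14,0],"roll":0,"gripper":171},{"dp":[0,-17,0],"roll":0,"gripper":171},{"dp":[0,-19,0],"roll":0,"gripper":171},{"dp":[0,-20,0],"roll":0,"gripper":171},{"dp":[0,-20,0],"roll":0,"gripper":171}]'
python3 - <<'E'
from h import *
go(None)
s,M=tool();T=s["eef_pos"]
for n in("top","scene"):
    q=eyes.capture(n); m=cv2.inRange(cv2.cvtColor(q["color"],cv2.COLOR_RGB2HSV),(8,150,120),(22,255,255))
    k,_,st,c=cv2.connectedComponentsWithStats(m)
    for z in(96,117,122): print(n,z,[(c[i],st[i][:4],ray(q,c[i],z)[:2]) for i in range(1,k) if 80<st[i,4]<400])
E
```

```text
time_s: 17.82
eef_pos: [491.8, 277.9, 97.3]
ee_rot: [-0.705, 0.705, -0.053, 0.053]
force: [-0.0, -1.0, -0.9]
grip_width: 0.33
time_s: 18.65
eef_pos: [491.9, 277.9, 117.6]
ee_rot: [0.705, -0.705, 0.053, -0.053]
force: [-0.5, -0.0, -1.0]
grip_width: 0.332
t 18.65 tcp [491.93 277.95 117.57] F [-0.5  -0.02 -0.97] w 0.332
axes x [ 0.99 -0.15  0.  ] z [0.15 0.99 0.  ] zyaw 1.42 j6 -1.1130140227568366
top 96 [(array([155.39, 167.32]), array([148, 161,  15,  13], dtype=int32), array([574.9, 277.3]))]
top 117 [(array([155.39, 167.32]), array([148, 161,  15,  13], dtype=int32), array([569.19, 266.89]))]
top 122 [(array([155.39, 167.32]), array([148, 161,  15,  13], dtype=int32), array([567.83, 264.41]))]
scene 96 [(array([473.46, 255.7 ]), array([466, 249,  17,  14], dtype=int32), array([556.11, 270.16]))]
scene 117 [(array([473.46, 255.7 ]), array([466, 249,  17,  14], dtype=int32), array([570.29, 267.6 ]))]
scene 122 [(array([473.46, 255.7 ]), array([466, 249,  17,  14], dtype=int32), array([573.66, 266.99]))]
```

```bash
python3 -m crank '[{"dp":[0,-1,0],"roll":0,"gripper":171},{"dp":[0,-4,0],"roll":0,"gripper":171},{"dp":[0,-8,0],"roll":0,"gripper":171},{"dp":[0,-13,0],"roll":0,"gripper":171},{"dp":[0,-18,0],"roll":0,"gripper":171},{"dp":[0,-23,0],"roll":0,"gripper":171},{"dp":[0,-28,0],"roll":0,"gripper":171},{"dp":[0,-33,0],"roll":0,"gripper":171},{"dp":[0,-38,0],"roll":0,"gripper":171},{"dp":[0,-43,0],"roll":0,"gripper":171}]'
python3 -m crank '[{"dp":[0,-5,0],"roll":0,"gripper":171},{"dp":[0,-10,0],"roll":0,"gripper":171},{"dp":[0,-15,0],"roll":0,"gripper":171},{"dp":[0,-20,0],"roll":0,"gripper":171},{"dp":[0,-25,0],"roll":0,"gripper":171},{"dp":[0,-29,0],"roll":0,"gripper":171},{"dp":[0,-33,0],"roll":0,"gripper":171},{"dp":[0,-36,0],"roll":0,"gripper":171},{"dp":[0,-38,0],"roll":0,"gripper":171},{"dp":[0,-39,0],"roll":0,"gripper":171}]'
python3 -m crank '[{"dp":[0,0,0],"roll":0,"gripper":171},{"dp":[0,0,0],"roll":0,"gripper":171},{"dp":[0,0,0],"roll":0,"gripper":171},{"dp":[0,0,0],"roll":0,"gripper":171},{"dp":[0,0,0],"roll":0,"gripper":171},{"dp":[0,0,0],"roll":0,"gripper":171}]'
python3 - <<'E'
from h import *
go(None)
im=[]
for n,b in(("top",(90,100,190,250)),("scene",(410,150,510,300))):
    q=eyes.capture(n); m=cv2.inRange(cv2.cvtColor(q["color"],cv2.COLOR_RGB2HSV),(8,150,120),(22,255,255))
    k,_,st,c=cv2.connectedComponentsWithStats(m)
    print(n,[(c[i],st[i][:4],ray(q,c[i],200)[:2]) for i in range(1,k) if 80<st[i,4]<400])
    print("bail",[(d["centre"],ray(q,d["centre"],66)) for d in models.spot_point(q,"bail_bar")])
    im.append(cv2.resize(q["color"][b[1]:b[3],b[0]:b[2],::-1],None,fx=4,fy=4,interpolation=cv2.INTER_CUBIC))
cv2.imwrite("pics/both11.png",np.hstack(im))
E
```

```text
time_s: 19.58
eef_pos: [491.8, 277.9, 160.8]
ee_rot: [0.705, -0.705, 0.053, -0.053]
force: [0.5, -0.8, -0.9]
grip_width: 0.33
time_s: 20.42
eef_pos: [491.9, 278.0, 199.6]
ee_rot: [0.705, -0.705, 0.053, -0.053]
force: [-0.2, -0.1, -0.2]
grip_width: 0.329
time_s: 20.92
eef_pos: [491.8, 277.9, 199.2]
ee_rot: [-0.705, 0.705, -0.053, 0.053]
force: [0.9, -0.6, -1.5]
grip_width: 0.331
t 20.92 tcp [491.82 277.94 199.21] F [ 0.94 -0.56 -1.52] w 0.331
axes x [ 0.99 -0.15 -0.  ] z [ 0.15  0.99 -0.  ] zyaw 1.42 j6 -1.112988624794367
top [(array([135.94, 156.36]), array([128, 149,  17,  16], dtype=int32), array([567.99, 265.66]))]
bail [([202.3, 132.5], array([667.46, 191.15,  66.  ]))]
scene [(array([485.16, 232.3 ]), array([477, 225,  18,  15], dtype=int32), array([571.3 , 267.44]))]
bail [([412.5, 298.1], array([671.61, 184.01,  66.  ]))]
```

Run:
```python
from h import *
q=eyes.capture("scene"); t=eyes.capture("top")
print("expect nozzle",proj(q,[569.5,266.5,117]),proj(t,[569.5,266.5,117]))
for p in(q,t):
  print([(d["centre"],round(d["confidence"],2)) for d in models.spot_point(p,"cartridge")],[d["extent"] for d in models.spot_in(p,"cartridge")])
  print("jar",[d["centre"] for d in models.spot_point(p,"jar")])
  u=np.array([.9886,-.1504,0]);v=np.array([.1504,.9886,0]);O=np.array([590.6,201,12])
  print("whites expect",[proj(p,O+x*u+y*v) for x,y in((-32,0),(-32,-60),(32,60))],[d["centre"] for d in models.spot_point(p,"plain_a")])
```

```text
expect nozzle [472.97 255.18] [155.59 167.18]
[([471.4, 256.3], 0.66)] [[481.3, 240.4, 21.4, 31.8]]
jar [[318.8, 302.4]]
whites expect [array([432.65, 267.1 ]), array([406.56, 254.59]), array([448.31, 304.85])] [[408.6, 252.1], [449.2, 305.9], [436.1, 268.6], [427.7, 281.7]]
[([156.8, 166.7], 0.72), ([204.2, 130.5], 0.57)] [[143.3, 160.7, 27.5, 25.3]]
jar [[281.8, 122.3]]
whites expect [array([200.33, 183.36]), array([224.62, 187.29]), array([182.5, 154.3])] [[177.6, 155.1], [223.8, 191.3], [200.3, 186.2], [124.7, 173.8]]
```

Everything agrees with the intended state: the cartridge hangs upright, and the white cartridges and the jar are in place.

```bash
python3 -c "
from rig import ctrl; print(ctrl.finish_job())"
```

```text
the job is handed in; nothing more can be done
None
```

The job is handed in, at about 21 s on the robot clock. The bail is folded into its catches, and the orange-topped cartridge hangs upright by its flange from the tweezers, about 105 mm above where it stood.

**Bail:** My first push slid off the bar and wedged the fingers beyond it, with about 65 N sideways on the wrist (limit 120 N). I freed the fingers and pushed again from above. It stopped with the bar at z ≈ 66 mm under 14 N, then I pressed a little more. Two cameras put the bar within a few mm of its folded place (they differ by about 8 mm). I did not see it lying in the catches directly.

**Tweezers:** I took the smaller steel pair from the rest at 32 mm, brought the tips in under the flange, and squeezed to the mark before lifting. The first squeeze gave a gap of about 19.6 mm, so I opened it slightly.

**Last checks:**
- The grip opening held steady at 28.1 mm, which is a tip gap of about 20.7 mm. I last saw the left blade in the green band just before the lift, at the slightly tighter gap.
- In both cameras the flange and the nozzle lay on one vertical line.
- The white cartridges matched their expected places to a few pixels, and the jar had not moved.
- My final close-up could not be viewed because the 12-picture limit was used up, so the end state rests on these measurements.

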